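# Index the beading table two turns

## Robot

A 6-joint arm with a two-finger parallel gripper is mounted at the origin on the work surface. World frame = base frame: x ahead of the robot, y to its left, z up, the work surface at z = 0. Lengths are in mm, angles in rad, forces in N, time in s.
With the tool pointing down it reaches from about 350 to 1000 mm from the base axis. Payload 7.1 kg.
Tool frame: the origin (TCP) lies midway between the tips of the shut fingers; the grasp point (between the pads) lies 19 mm behind it; z points along the fingers, y is the direction in which the jaws open and shut (so a half turn about z gives the same grasp; the last joint's range is limited). The gripper opens to 85 mm and grips with 20 to 120 N. Pads are 22 mm wide; open, the fingers measure 114 mm over their backs; the gripper's body (76 mm by 85 mm) begins 54 mm behind the grasp point. The pads swing forward as they close: fully open they stand 13 mm farther back than shut.
Start: joints at [1.277, 0.423, 1.63, -0, 1.089, -0.019], TCP at [169.565, 601.542, 231.319] pointing down, gripper open.
Joint ranges: [-3, 3], [-0.9, 2.11], [0.09, 2.58], [-1.31, 4.45], [0.11, 2.69], [-2.54, 2.54]. Speed limits (rad/s): [2.39, 2.39, 3.01, 3.14, 3.14, 3.14].

## Interface

Orientations are given as a unit quaternion [w, x, y, z].
In Python, from bench import observe, capture, calibration, hand_in gives the robot as it stands.
- The arm moves only by the tool carry_out, never from a script. Its argument "increments" is a list of rows, each a list of 5 numbers: the opening in per cent of the stroke, from 0 (shut) to 100 (fully open), then the shift along the tool's x, y, z in m, then the turn about the tool's z in rad. A call has 1 to 10 rows; each row is the pose to reach, as a shift and turn from the pose commanded when the call began, along the tool's axes at that moment; what a row does not reach only later rows make up. A row lasts 1/12 s, in which the tool goes at most 41.7 mm and 7.16 degrees, less where a joint would pass 70% of its speed; a pose out of reach is approached as far as the arm can. A call with a gripper value outside its range is refused whole. The fingers move at their own pace and stop on an object; "grip_force" is the grip in N (left out, the last holds). Time passes only in rows, so rows that repeat a pose let the fingers close. It gives the time, the measured TCP pose, the force and the opening at its end, in the units of the state.
- observe(): the state, without advancing time (a new reading comes with each control period).
- capture(name): name is "scene" or "top" or "wrist"; returns (picture, depth): 400x640x3 uint8, blue, green, red; 400x640 float32, mm along the optical axis (not along the pixel's ray), 0 where there is no reading.
- calibration(name): a dict with "fx", "fy", "cx", "cy" (pixels), "origin" and "attitude" of the camera in the world; the wrist camera has in their place "tool_from_camera" (4x4, takes a point from camera to tool coordinates, whose origin is the TCP and whose axes are the flange's). Camera axes: x right, y up, looking along -z (the intrinsics and any distortion apply to the point x, -y, -z); pixel columns grow to the right and rows downward; lengths in mm; the calibration is good to about 2 mm. A picture is of the moment at which its call begins: read the wrist's pose just before it. calibration takes no time and is no camera call.
- hand_in(): hands the job in, once; it reports no verdict.
The state is a dict: "time": time; "joint_positions": joint angles; "qvel": joint speeds; "tau": joint torques, N m; "tool_pos": TCP position; "tool_rot": TCP orientation; "ft_force": force on the tool from outside, world axes, zero at the start; "torque": the same for the moment, N m; "gripper_width": finger opening in mm.
Only numpy, scipy, OpenCV 4.12 (cv2) and the standard library are available. Lean on these libraries where they do the work, as an engineer would, in place of code of your own. Each camera call takes 0.05 s, during which the arm holds its last target.

## Task

The clay platter with the beaded rim must be indexed on its geared table for the next stretch of beads. Turn the handwheel of that table exactly two full turns clockwise, seen from above, so that its handle finishes where it began, and let go. Leave the other geared table, which carries the bowl, as it is.

Things in the scene. Friction and masses are not known exactly. Their poses are not given: they have to be found in the camera images.
- gear_table: Fixed grey geared table carrying the flat clay platter (210 mm). Origin: on the bench under the vertical axis of its level steel handwheel (104 mm across, rim 97 to 111 mm up); x points to the turntable's centre, 200 mm off (260 mm across; platter's beads 90 mm up), z up. One wheel turn clockwise turns the table 30 degrees counter-clockwise. No stops; stays where left; 4 N at the handle turns it.
- handle (a point): Centre, half-way up, of the upright black handle on that handwheel's rim: 22 mm thick, 60 mm tall (113 to 173 mm above the bench, this point at 143 mm), 45 mm from the wheel's axis. It spins freely on its own pin, so a gripper may hold it from above at a fixed heading while carrying it round the axis.
- stud (a point): Top of the brass stud (14 mm thick, top 78 mm above the bench) on the margin of the platter's turntable, 120 mm from the turntable's centre. It goes round with the platter: 60 degrees for two turns of the handwheel.
- bowl_handle (a point): Centre, half-way up, of the same kind of black handle on the handwheel of the other, identical geared table, which carries a clay bowl (150 mm across). Not to be moved.

How it is judged (in metres and radians):
At the end, for the whole second after the job is handed in: The turntable with the platter has turned 60 degrees counter-clockwise (its stud has moved 120 mm, 113.5 to 126.5 mm allowed, to the side of the gear table's -y), that is two turns of the handwheel clockwise, and the handle is within 20 mm of where it began (about 25 degrees of the wheel) (distance of stud from where it was at the start of the episode between 0.1135 and 0.1265 m and y of stud in the frame of gear_table below -0.01 m and distance of handle from where it was at the start of the episode below 0.02 m); the robot touches nothing.
It fails at once if the handwheel of the bowl's table is turned (its handle moves more than 20 mm) (distance of bowl_handle from where it was at the start of the episode above 0.02 m).
It also fails if it takes over 48 s, if anything falls off the work surface, if the arm or the gripper's body presses on something with over 40 N, if the wrist force passes 120 N, or if a joint passes its speed limit or range.

## Working session

There is one attempt and no reset: what is moved stays moved. The work goes in short steps, Python scripts to look and compute and a tool call to move; the robot and the scene stay as the last step left them, time stands still between calls to the robot, and variables do not carry over. Pictures are saved under pics/ and viewed, and the job is handed in when it is done.

Besides the shell and the picture viewer there is one more tool, called after "Emit:" as name([rows], argument=value, ...), one row to a line, values as JSON. carry_out: Moves the arm, as the interface text tells. Its arguments: {"type":"object","properties":{"increments":{"type":"array","items":{"type":"array","items":{"type":"number"}}},"grip_force":{"type":"number"}},"required":["increments"]}

```bash
mkdir -p pics; ls; python3 - <<'E'
from bench import *
import cv2,numpy as np
s=observe();print(s)
for n in("scene","top"):
    p,d=capture(n);cv2.imwrite(f"pics/{n}0.png",p);np.save(f"pics/{n}0.npy",d);print(n,calibration(n))
print(calibration("wrist"))
E
```

```text
pics
{'time': 0.0, 'joint_positions': array([ 1.27698536e+00,  4.23829644e-01,  1.63074413e+00,  1.23313507e-05,
        1.08859450e+00, -1.89764751e-02]), 'qvel': array([-0.00124162,  0.00019091,  0.00019724,  0.00012958, -0.00016416,
       -0.00011142]), 'tau': array([-1.29064698e-03, -5.57390428e+01, -2.81737179e+01, -1.22326674e-04,
        7.43434823e-03, -1.89556471e-05]), 'tool_pos': array([169.40839893, 601.0043837 , 230.53141747]), 'tool_rot': array([-1.28100806e-04,  1.36987962e-01,  9.90572399e-01, -7.77345684e-04]), 'ft_force': array([-0.50086718,  0.29532003, -0.3783068 ]), 'torque': array([-0.00791028,  0.03559462,  0.01904325]), 'gripper_width': 85.10951639655255}
scene {'fx': 374.8244755411591, 'fy': 374.8244755411591, 'cx': 320.5754166413926, 'cy': 206.70668183920583, 'origin': array([1176.01617534, -397.70911931,  662.43930342]), 'attitude': array([0.79194466, 0.39364029, 0.21285901, 0.41540585])}
top {'fx': 465.68664738882313, 'fy': 465.68664738882313, 'cx': 319.754963527457, 'cy': 198.65776659376394, 'origin': array([ 475.17413295,   41.20996455, 1121.28513934]), 'attitude': array([ 0.71366808,  0.02270623, -0.03518914, -0.69923102])}
{'fx': 327.73198285618446, 'fy': 327.73198285618446, 'cx': 320.7906782759536, 'cy': 207.87073016915616, 'tool_from_camera': array([[-6.63229544e-04,  9.44444185e-01,  3.28671174e-01,
         8.43858122e+01],
       [ 9.99999235e-01,  2.83246292e-04,  1.20399583e-03,
         6.98545061e-01],
       [ 1.04401197e-03,  3.28671721e-01, -9.44443651e-01,
        -1.43062946e+02],
       [ 0.00000000e+00,  0.00000000e+00,  0.00000000e+00,
         1.00000000e+00]])}
```

View pics/top0.png

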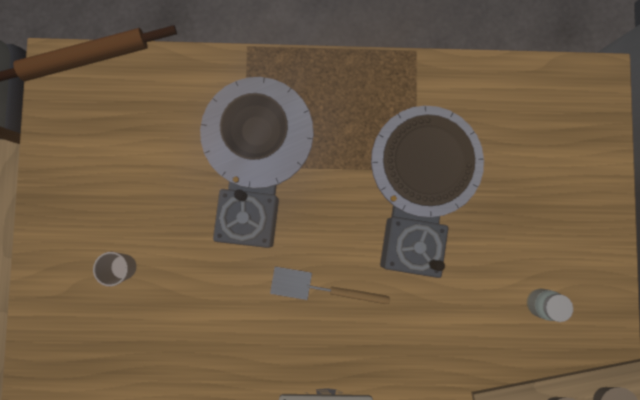

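View pics/scene0.png

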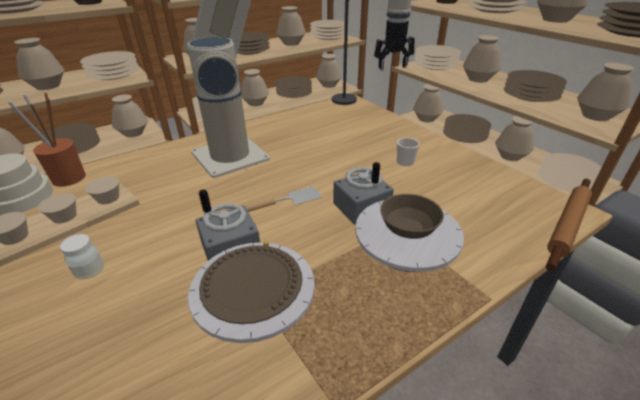

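The top view shows the platter table on the right: turntable near (428,160), handwheel near (420,248), handle near (437,265), stud near (394,199). The bowl table is on the left, with its wheel near (242,217). Next I'll enlarge the platter side.

```bash
cat > h.py <<'E'
import numpy as np,cv2
from scipy.spatial.transform import Rotation as R
from bench import *
def rot(q): return R.from_quat(np.r_[q[1:],q[0]]).as_matrix()
def ray(n,u,v,z):
    c=calibration(n)
    if n=="wrist":
        s=observe();T=np.eye(4);T[:3,:3]=rot(s['tool_rot']);T[:3,3]=s['tool_pos'];M=T@c['tool_from_camera'];o=M[:3,3];A=M[:3,:3]
    else: o=c['origin'];A=rot(c['attitude'])
    d=A@np.array([(u-c['cx'])/c['fx'],-(v-c['cy'])/c['fy'],-1])
    return o+d*(z-o[2])/d[2]
E
python3 - <<'E'
import cv2
p=cv2.imread("pics/top0.png")
cv2.imwrite("pics/c1.png",cv2.convertScaleAbs(cv2.resize(p[90:290,360:500],None,fx=4,fy=4,interpolation=cv2.INTER_CUBIC)[:, :],alpha=1.8)[400:])
cv2.imwrite("pics/c2.png",cv2.convertScaleAbs(cv2.resize(p[90:210,360:500],None,fx=4,fy=4,interpolation=cv2.INTER_CUBIC),alpha=1.8))
E
```

```text
(no output)
```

View pics/c1.png

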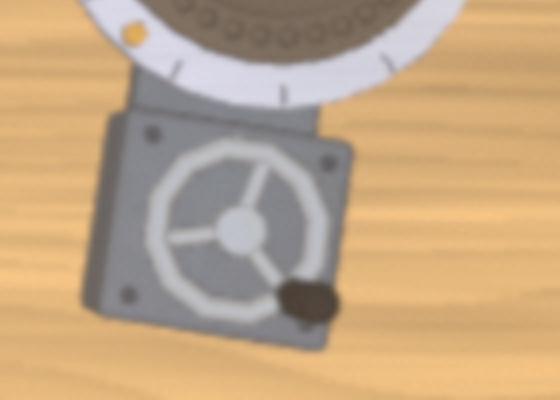

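View pics/c2.png

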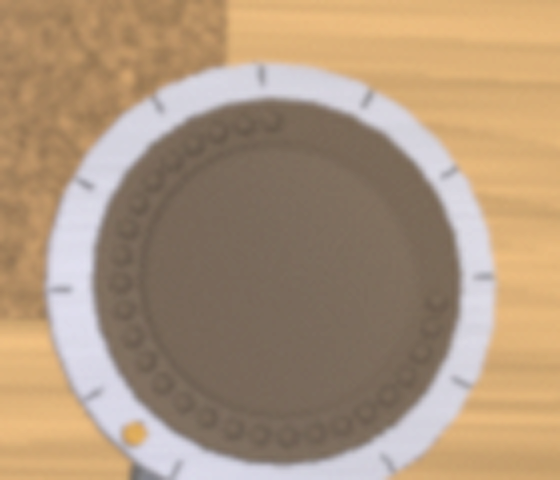

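```bash
python3 - <<'E'
from h import *
o=.375
w=ray("top",419.5-o,247.5-o,104);t=ray("top",427.6-o,161.2-o,68);s=ray("top",393.5-o,198.2-o,78)
print(w,t,s,np.linalg.norm((t-w)[:2]),np.linalg.norm((s-t)[:2]))
print("rimdiam",np.linalg.norm(ray("top",396.75,247,104)-ray("top",442,247,104)))
h=ray("top",360+309/4-o,190+301/4-o,143);print(h,np.linalg.norm((h-w)[:2]),np.degrees(np.arctan2(*(h-w)[1::-1])))
# other
d=np.load("pics/top0.npy");print(d[258:272,428:446].round().astype(int))
print(np.degrees(np.arctan2(*(t-w)[1::-1])))
x=rot(observe()['tool_rot']);print(x)
E
```

```text
[ 457.36235357 -194.86433639  104.        ] [ 654.1482302  -221.44801939   68.        ] [ 566.39509025 -141.79255133   78.        ] 198.57334524760427 118.51416440123762
rimdiam 99.15467681635094
[ 421.78993039 -223.20044179  143.        ] 45.47891994890954 -141.46004680029074
[[1010 1007 1011 1034 1011 1009 1007 1009 1008 1007 1009 1015 1037 1036
  1038 1040 1117 1119]
 [1005 1007 1010 1012 1001  995  990 1010 1006 1007 1007 1010 1039 1037
  1035 1035 1122 1121]
 [1012 1010 1000  990  986  981  972  965  966  957  952  951  959 1035
  1038 1041 1121 1119]
 [1012 1006  993  989    0  972  963  958  953  954  951  948  948  950
   957 1032 1122 1118]
 [1006  995  986    0  974  966  960  954  951  949  945  947  948  949
   946  951 1115 1119]
 [1006  991  990  976  972  963  955  950  951  945  947  946  948  945
   945  948 1116 1121]
 [1004  996  983  978  968  961  952  954  945  944  943  945  944  947
   946  943  949 1119]
 [1005  993  985  978  968  958  952  949  944  949  945  945  947  946
   948  946  947 1120]
 [1007  998  988  981  971  960  953  949  946  942  948  946  948  945
   946  949  949 1118]
 [1005 1003  989  986  976  965  957  950  948  947  948  944  946  947
   945  947  945 1115]
 [1006 1010 1030  994  979  969  960  951  945  947  944  944  945  947
   947  945 1117 1113]
 [1034 1037 1036 1037 1033  986  971  962  952  950  947  948  946  948
   946 1117 1117 1113]
 [1031 1035 1035 1035 1035 1035 1031 1032 1035  953  949  947  948  951
  1116 1117 1121 1118]
 [1036 1035 1033 1034 1035 1032 1031 1031 1034 1032 1031 1037 1034 1036
  1114 1115 1113 1114]]
-7.693477412615807
[[-9.62482531e-01  2.71343368e-01 -3.92364676e-04]
 [ 2.71343652e-01  9.62481594e-01 -1.34334537e-03]
 [ 1.31359219e-05 -1.39941211e-03 -9.99999021e-01]]
```

Geometry agrees with the given sizes: axis to turntable measures 198.6 mm (200 given), stud radius 118.5 (120), handle radius 45.5 (45). The wheel axis is at about (457,-195) and the handle at (422,-223). I'll move toward the handle by a waypoint, at a safe height.

Emit:
carry_out([
  [100, -0.032, -0.025, -0.003, 0],
  [100, -0.064, -0.051, -0.006, 0],
  [100, -0.096, -0.076, -0.01, 0],
  [100, -0.128, -0.102, -0.013, 0],
  [100, -0.16, -0.127, -0.016, 0],
  [100, -0.193, -0.152, -0.019, 0],
  [100, -0.225, -0.178, -0.022, 0],
  [100, -0.257, -0.203, -0.024, 0],
  [100, -0.289, -0.229, -0.024, 0],
  [100, -0.321, -0.254, -0.024, 0],
])

```text
time: 0.93
tool_pos: [410.2, 268.0, 255.4]
tool_rot: [0.0, 0.137, 0.991, 0.0]
ft_force: [0.8, 0.9, 0.0]
gripper_width: 85.4
```

Emit:
carry_out([
  [100, -0.013, -0.038, 0, 0],
  [100, -0.026, -0.076, 0, 0],
  [100, -0.038, -0.114, 0, 0],
  [100, -0.051, -0.152, 0, 0],
  [100, -0.064, -0.19, 0, 0],
  [100, -0.077, -0.228, 0, 0],
  [100, -0.089, -0.266, 0, 0],
  [100, -0.102, -0.304, 0, 0],
  [100, -0.115, -0.342, 0, 0],
  [100, -0.128, -0.38, 0, 0],
])

```text
time: 1.77
tool_pos: [429.1, -132.4, 255.3]
tool_rot: [-0.0, 0.137, 0.991, 0.0]
ft_force: [1.5, 1.0, 0.8]
gripper_width: 85.4
```

```bash
python3 - <<'E'
from h import *
s=observe();print(s['tool_pos'],s['joint_positions'],s['qvel'])
p,d=capture("wrist");cv2.imwrite("pics/w1.png",p);np.save("pics/w1.npy",d)
print(observe()['tool_pos'])
E
```

```text
[ 429.10707369 -132.44844109  255.29968289] [-3.25941335e-01  1.28013775e-01  1.97963756e+00  9.81625337e-05
  1.03398098e+00 -1.62184229e+00] [-1.0225267   0.24922554 -0.29927348  0.00333816  0.03988676 -1.01494825]
[ 430.1724935  -138.3355025   255.66493532]
```

View pics/w1.png

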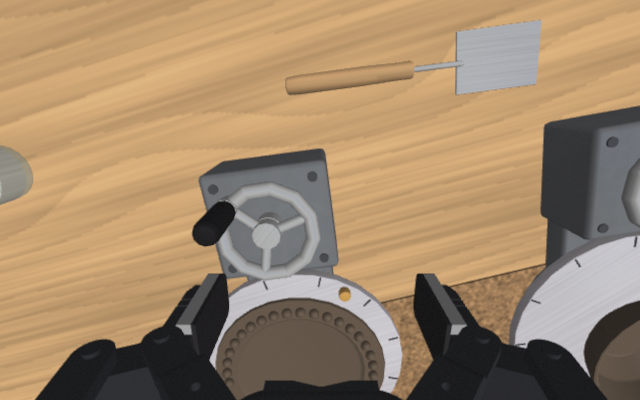

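The wrist view shows the wheel hub near (266,236), the handle top near (207,230) and its base near (225,210). The arm was still moving, so I'll retake it at rest.

```bash
python3 - <<'E'
from h import *
s=observe();print(s['tool_pos'],s['qvel'][:2])
p,d=capture("wrist");np.save("pics/w2.npy",d)
c=cv2.resize(p[160:300,180:340],None,fx=4,fy=4,interpolation=cv2.INTER_CUBIC);cv2.imwrite("pics/w2.png",cv2.convertScaleAbs(c,alpha=1.5))
s=observe();print(s['tool_pos'],s['qvel'][:2])
E
```

```text
[ 430.1724935  -138.3355025   255.66493532] [ 0.10964257 -0.02352225]
[ 429.8829552  -135.33411578  255.41503626] [ 0.08440628 -0.01497423]
```

View pics/w2.png

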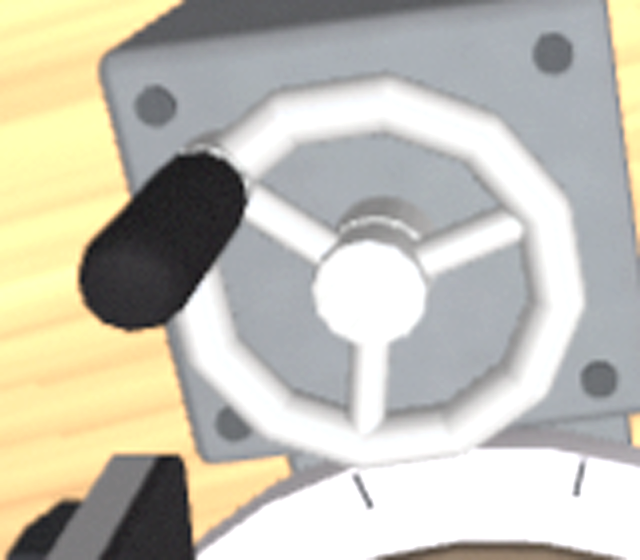

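```bash
python3 - <<'E'
import h;from h import *
s=dict(observe());print(s['tool_pos']);s['tool_pos']=np.array([430.17,-138.33,255.67]);h.observe=lambda:s
f=lambda u,v,z:ray("wrist",180+u/4-.375,160+v/4-.375,z).round(1)
print("top",f(132,283,173),"mid",f(170,228,143),"rim",f(382,268,104))
E
```

```text
[ 429.8829552  -135.33411578  255.41503626]
top [ 419.5 -219.1  173. ] mid [ 419.4 -220.7  143. ] rim [ 454.1 -191.3  104. ]
```

Emit:
carry_out([
  [100, -0.006, -0.03, 0, 0],
  [100, -0.011, -0.06, 0, 0],
  [100, -0.016, -0.09, 0, 0],
  [100, -0.016, -0.09, 0, 0],
  [100, -0.016, -0.09, 0, 0],
  [100, -0.016, -0.09, 0, 0],
  [100, -0.016, -0.09, 0, 0],
  [100, -0.016, -0.09, 0, 0],
])

```text
time: 2.53
tool_pos: [420.7, -220.3, 255.2]
tool_rot: [-0.0, 0.136, 0.991, 0.0]
ft_force: [-0.0, -0.5, -0.2]
gripper_width: 85.6
```

```bash
python3 - <<'E'
from h import *
s=observe();print(s['tool_pos'],s['qvel'][:2])
p,d=capture("wrist");np.save("pics/w3.npy",d)
cv2.imwrite("pics/w3.png",cv2.convertScaleAbs(p,alpha=1.5))
c=cv2.resize(p[160:340,220:420],None,fx=3,fy=3,interpolation=cv2.INTER_CUBIC);cv2.imwrite("pics/w3c.png",cv2.convertScaleAbs(c,alpha=1.5))
p,d=capture("top");cv2.imwrite("pics/t3.png",p)
E
```

```text
[ 420.70451717 -220.33222999  255.23654873] [-1.00394023e-04 -7.66802325e-05]
```

View pics/w3c.png

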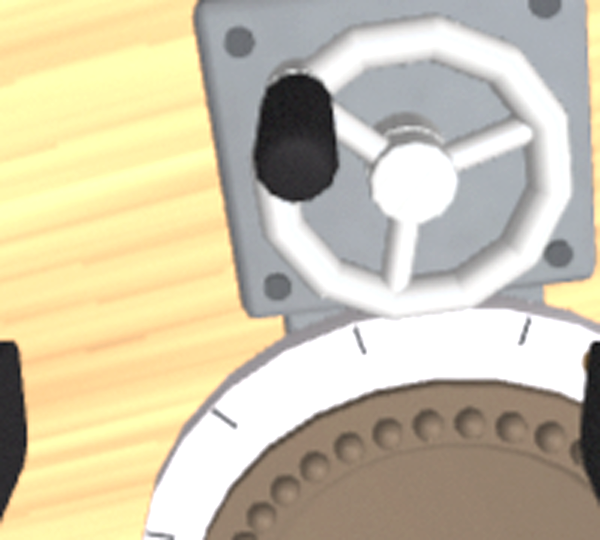

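```bash
python3 - <<'E'
from h import *
f=lambda u,v,z:ray("wrist",220+u/3-.33,160+v/3-.33,z).round(1)
print("top",f(296,163,173),"mid",f(297,125,143),"rim",f(413,168,104))
E
```

```text
top [ 419.3 -221.6  173. ] mid [ 419.3 -221.5  143. ] rim [ 455.4 -193.5  104. ]
```

Emit:
carry_out([
  [100, 0, -0.0015, 0.03, 0],
  [100, 0, -0.0015, 0.06, 0],
  [100, 0, -0.0015, 0.09, 0],
  [100, 0, -0.0015, 0.115, 0],
  [100, 0, -0.0015, 0.127, 0],
  [100, 0, -0.0015, 0.127, 0],
  [100, 0, -0.0015, 0.127, 0],
  [100, 0, -0.0015, 0.127, 0],
])

```text
time: 3.3
tool_pos: [421.0, -223.0, 129.2]
tool_rot: [0.001, 0.137, 0.991, -0.0]
ft_force: [-0.4, 0.8, 0.0]
gripper_width: 85.5
```

Emit:
carry_out([
  [60, 0, 0, 0, 0],
  [40, 0, 0, 0, 0],
  [20, 0, 0, 0, 0],
  [10, 0, 0, 0, 0],
  [10, 0, 0, 0, 0],
  [10, 0, 0, 0, 0],
  [10, 0, 0, 0, 0],
  [10, 0, 0, 0, 0],
], grip_force=30)

```text
time: 3.97
tool_pos: [420.7, -222.8, 128.8]
tool_rot: [0.001, 0.137, 0.991, 0.0]
ft_force: [-0.3, 3.8, 6.5]
gripper_width: 21.0
```

```bash
python3 - <<'E'
from h import *
s=observe();print(s['tool_pos'],s['ft_force'],s['torque'],s['gripper_width'])
p,d=capture("wrist");cv2.imwrite("pics/w4.png",cv2.convertScaleAbs(p,alpha=1.5))
# circle table: rel tool displacement for clockwise
A=rot(s['tool_rot'])
r=np.array([-35.5,-28.,0]);r*=45/np.linalg.norm(r)
for k in range(0,25):
    a=-np.radians(15*k);q=R.from_rotvec([0,0,a]).as_matrix()@r-r
    print(15*k,(A.T@q)[:2].round(1))
E
```

```text
[ 420.74984472 -222.82731274  128.82429401] [-0.27675884  3.7912824   6.45277502] [ 0.53451755 -0.19108033 -0.03958294] 20.973184740724164
0 [0. 0.]
15 [8.5 8.1]
30 [14.7 18.1]
45 [18.  29.4]
60 [18.3 41.1]
75 [15.6 52.5]
90 [10.  62.9]
105 [ 1.9 71.4]
120 [-8.1 77.5]
135 [-19.4  80.9]
150 [-31.1  81.2]
165 [-42.5  78.4]
180 [-52.9  72.8]
195 [-61.4  64.7]
210 [-67.5  54.7]
225 [-70.9  43.5]
240 [-71.2  31.7]
255 [-68.5  20.3]
270 [-62.9  10. ]
285 [-54.8   1.5]
300 [-44.8  -4.7]
315 [-33.5  -8. ]
330 [-21.7  -8.3]
345 [-10.3  -5.6]
360 [-0. -0.]
```

View pics/w4.png

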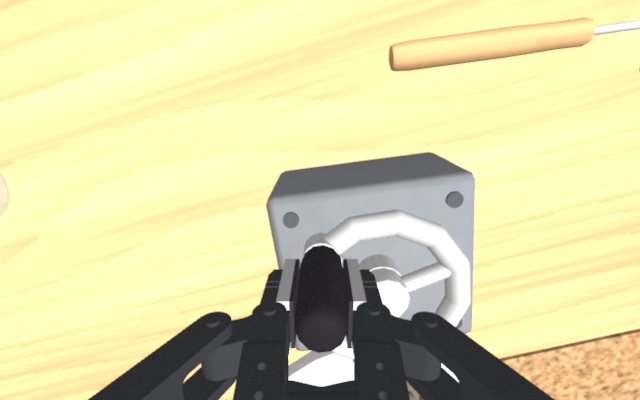

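The handle is gripped (21 mm between pads, low force). Next I'll compute the arc rows for each quarter turn.

```bash
cat > arc.py <<'E'
from h import *
def arc(r,A):
    for q in range(4):
        f=lambda d:(A.T@(R.from_rotvec([0,0,-np.radians(d)]).as_matrix()@r))[:2]
        print(q,[list(map(float,((f(90*q+10*k)-f(90*q))/1000).round(4))) for k in range(1,10)])
if __name__=="__main__":
    A=rot(observe()['tool_rot']);r=np.array([-35.5,-28.,0]);r*=45/np.linalg.norm(r)
    arc(r,A)
E
python3 arc.py
```

```text
0 [[0.0059, 0.0051], [0.0109, 0.0112], [0.0147, 0.0181], [0.0172, 0.0255], [0.0185, 0.0333], [0.0183, 0.0411], [0.0168, 0.0488], [0.014, 0.0561], [0.01, 0.0629]]
1 [[-0.0051, 0.0059], [-0.0112, 0.0109], [-0.0181, 0.0147], [-0.0255, 0.0172], [-0.0333, 0.0185], [-0.0411, 0.0183], [-0.0488, 0.0168], [-0.0561, 0.014], [-0.0629, 0.01]]
2 [[-0.0059, -0.0051], [-0.0109, -0.0112], [-0.0147, -0.0181], [-0.0172, -0.0255], [-0.0185, -0.0333], [-0.0183, -0.0411], [-0.0168, -0.0488], [-0.014, -0.0561], [-0.01, -0.0629]]
3 [[0.0051, -0.0059], [0.0112, -0.0109], [0.0181, -0.0147], [0.0255, -0.0172], [0.0333, -0.0185], [0.0411, -0.0183], [0.0488, -0.0168], [0.0561, -0.014], [0.0629, -0.01]]
```

Emit:
carry_out([
  [10, 0.006, 0.005, 0, 0],
  [10, 0.011, 0.011, 0, 0],
  [10, 0.0145, 0.018, 0, 0],
  [10, 0.017, 0.0255, 0, 0],
  [10, 0.0185, 0.033, 0, 0],
  [10, 0.0185, 0.041, 0, 0],
  [10, 0.017, 0.049, 0, 0],
  [10, 0.014, 0.056, 0, 0],
  [10, 0.01, 0.063, 0, 0],
  [10, 0.01, 0.063, 0, 0],
])

```text
time: 4.85
tool_pos: [428.5, -158.6, 128.8]
tool_rot: [0.001, 0.137, 0.991, -0.0]
ft_force: [2.2, 1.9, 7.6]
gripper_width: 21.0
```

```bash
python3 - <<'E'
from h import *
p,d=capture("wrist");cv2.imwrite("pics/w5.png",cv2.convertScaleAbs(p,alpha=1.5))
s=observe();print(s['tool_pos'],s['ft_force'],s['torque'],s['gripper_width'],s['time'])
E
```

```text
[ 428.49476787 -158.60915743  128.79185046] [2.152611   1.78763111 6.15022665] [ 0.37503981 -0.43135972 -0.00428597] 21.01181586066807 4.9
```

View pics/w5.png

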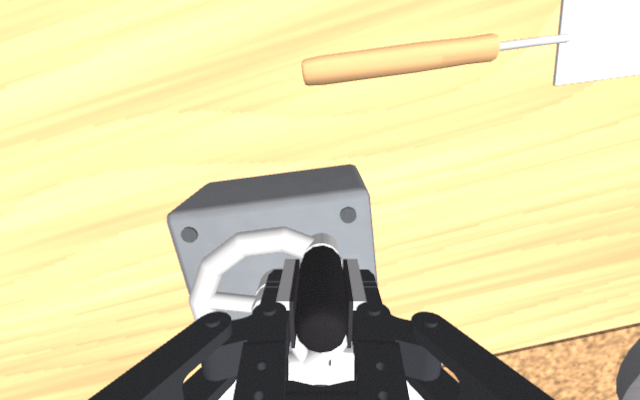

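The first quarter turn worked. The handle is still held upright between the pads and the forces are only a few newtons. On to the next quarters.

Emit:
carry_out([
  [10, -0.005, 0.006, 0, 0],
  [10, -0.011, 0.011, 0, 0],
  [10, -0.018, 0.0145, 0, 0],
  [10, -0.0255, 0.017, 0, 0],
  [10, -0.033, 0.0185, 0, 0],
  [10, -0.041, 0.0185, 0, 0],
  [10, -0.049, 0.017, 0, 0],
  [10, -0.056, 0.014, 0, 0],
  [10, -0.063, 0.01, 0, 0],
  [10, -0.063, 0.01, 0, 0],
])

```text
time: 5.73
tool_pos: [491.4, -166.9, 128.8]
tool_rot: [-0.0, 0.137, 0.991, 0.0]
ft_force: [0.4, -2.3, 7.6]
gripper_width: 20.6
```

Emit:
carry_out([
  [10, -0.006, -0.005, 0, 0],
  [10, -0.011, -0.011, 0, 0],
  [10, -0.0145, -0.018, 0, 0],
  [10, -0.017, -0.0255, 0, 0],
  [10, -0.0185, -0.033, 0, 0],
  [10, -0.0185, -0.041, 0, 0],
  [10, -0.017, -0.049, 0, 0],
  [10, -0.014, -0.056, 0, 0],
  [10, -0.01, -0.063, 0, 0],
  [10, -0.01, -0.063, 0, 0],
])

```text
time: 6.57
tool_pos: [483.1, -230.2, 128.8]
tool_rot: [0.0, 0.137, 0.991, 0.0]
ft_force: [-1.4, -2.2, 7.5]
gripper_width: 21.2
```

Emit:
carry_out([
  [10, 0.005, -0.006, 0, 0],
  [10, 0.011, -0.011, 0, 0],
  [10, 0.018, -0.0145, 0, 0],
  [10, 0.0255, -0.017, 0, 0],
  [10, 0.033, -0.0185, 0, 0],
  [10, 0.041, -0.0185, 0, 0],
  [10, 0.049, -0.017, 0, 0],
  [10, 0.056, -0.014, 0, 0],
  [10, 0.063, -0.01, 0, 0],
  [10, 0.063, -0.01, 0, 0],
])

```text
time: 7.4
tool_pos: [419.9, -221.9, 128.8]
tool_rot: [0.001, 0.137, 0.991, 0.0]
ft_force: [2.7, 5.0, 7.0]
gripper_width: 21.4
```

```bash
python3 - <<'E'
from h import *
p,d=capture("top");cv2.imwrite("pics/t6.png",cv2.convertScaleAbs(p,alpha=1.5))
s=observe();print(s['tool_pos'],s['ft_force'],s['torque'],s['gripper_width'],s['time'])
E
```

```text
[ 419.91362141 -221.85916633  128.77945714] [2.53268922 3.80347129 8.86012509] [ 0.7174285  -0.38861566  0.0525665 ] 20.903471883432402 7.45
```

View pics/t6.png

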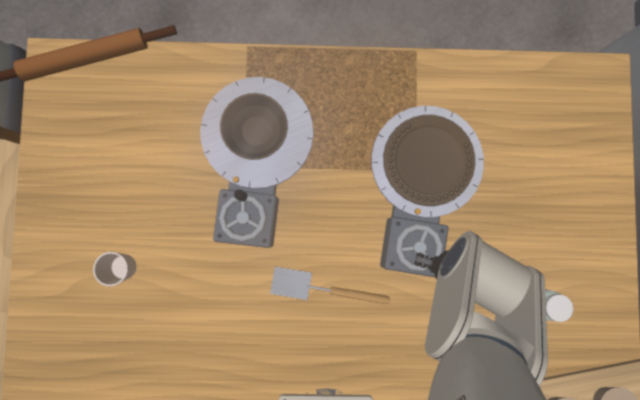

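After one turn the stud has gone from (394,198) to (418,211), about 30° counter-clockwise, and the bowl table is unchanged. Now the second turn.

Emit:
carry_out([
  [10, 0.006, 0.005, 0, 0],
  [10, 0.011, 0.011, 0, 0],
  [10, 0.0145, 0.018, 0, 0],
  [10, 0.017, 0.0255, 0, 0],
  [10, 0.0185, 0.033, 0, 0],
  [10, 0.0185, 0.041, 0, 0],
  [10, 0.017, 0.049, 0, 0],
  [10, 0.014, 0.056, 0, 0],
  [10, 0.01, 0.063, 0, 0],
  [10, 0.01, 0.063, 0, 0],
])

```text
time: 8.28
tool_pos: [428.1, -158.9, 128.8]
tool_rot: [0.0, 0.137, 0.991, -0.0]
ft_force: [2.6, 1.9, 9.5]
gripper_width: 20.6
```

Emit:
carry_out([
  [10, -0.005, 0.006, 0, 0],
  [10, -0.011, 0.011, 0, 0],
  [10, -0.018, 0.0145, 0, 0],
  [10, -0.0255, 0.017, 0, 0],
  [10, -0.033, 0.0185, 0, 0],
  [10, -0.041, 0.0185, 0, 0],
  [10, -0.049, 0.017, 0, 0],
  [10, -0.056, 0.014, 0, 0],
  [10, -0.063, 0.01, 0, 0],
  [10, -0.063, 0.01, 0, 0],
])

```text
time: 9.12
tool_pos: [491.3, -166.9, 128.8]
tool_rot: [0.0, 0.137, 0.991, 0.0]
ft_force: [1.6, -0.2, 9.7]
gripper_width: 21.1
```

Emit:
carry_out([
  [10, -0.006, -0.005, 0, 0],
  [10, -0.011, -0.011, 0, 0],
  [10, -0.0145, -0.018, 0, 0],
  [10, -0.017, -0.0255, 0, 0],
  [10, -0.0185, -0.033, 0, 0],
  [10, -0.0185, -0.041, 0, 0],
  [10, -0.017, -0.049, 0, 0],
  [10, -0.014, -0.056, 0, 0],
  [10, -0.01, -0.063, 0, 0],
  [10, -0.01, -0.063, 0, 0],
])

```text
time: 9.95
tool_pos: [482.5, -230.6, 128.8]
tool_rot: [-0.0, 0.137, 0.991, -0.0]
ft_force: [-0.7, -2.4, 9.0]
gripper_width: 21.2
```

Emit:
carry_out([
  [10, 0.005, -0.006, 0, 0],
  [10, 0.011, -0.011, 0, 0],
  [10, 0.018, -0.0145, 0, 0],
  [10, 0.0255, -0.017, 0, 0],
  [10, 0.033, -0.0185, 0, 0],
  [10, 0.041, -0.0185, 0, 0],
  [10, 0.049, -0.017, 0, 0],
  [10, 0.056, -0.014, 0, 0],
  [10, 0.063, -0.01, 0, 0],
  [10, 0.063, -0.01, 0, 0],
])

```text
time: 10.78
tool_pos: [419.9, -221.8, 128.8]
tool_rot: [0.001, 0.137, 0.991, 0.0]
ft_force: [2.3, 3.5, 7.6]
gripper_width: 21.2
```

Emit:
carry_out([
  [10, 0, 0, 0, 0],
  [30, 0, 0, 0, 0],
  [60, 0, 0, 0, 0],
  [100, 0, 0, 0, 0],
  [100, 0, 0, 0, 0],
  [100, 0, 0, 0, 0],
  [100, 0, 0, 0, 0],
  [100, 0, 0, 0, 0],
  [100, 0, 0, 0, 0],
  [100, 0, 0, 0, 0],
])

```text
time: 11.62
tool_pos: [420.2, -222.9, 128.3]
tool_rot: [-0.0, 0.137, 0.991, 0.0]
ft_force: [0.0, -0.5, -1.3]
gripper_width: 85.3
```

Emit:
carry_out([
  [100, 0, 0, -0.03, 0],
  [100, 0, 0, -0.06, 0],
  [100, 0, 0, -0.09, 0],
  [100, 0, 0, -0.125, 0],
  [100, 0, 0, -0.125, 0],
  [100, 0, 0, -0.125, 0],
  [100, 0, 0, -0.125, 0],
  [100, 0, 0, -0.125, 0],
])

```text
time: 12.28
tool_pos: [419.4, -222.4, 252.0]
tool_rot: [-0.001, 0.137, 0.991, 0.0]
ft_force: [0.3, 1.0, -0.3]
gripper_width: 85.6
```

```bash
python3 - <<'E'
from h import *
s=observe();print(s['tool_pos'],s['ft_force'],s['gripper_width'],s['time'])
p,d=capture("top");cv2.imwrite("pics/t7.png",p)
c=np.vstack([cv2.resize(p[90:290,360:500],None,fx=3,fy=3,interpolation=cv2.INTER_CUBIC)])
b=cv2.resize(p[90:290,190:330],None,fx=2.9,fy=3,interpolation=cv2.INTER_CUBIC)
cv2.imwrite("pics/t7c.png",cv2.convertScaleAbs(c,alpha=1.8))
q,d=capture("wrist");cv2.imwrite("pics/w7.png",cv2.convertScaleAbs(q,alpha=1.5))
c=cv2.resize(q[160:340,220:420],None,fx=3,fy=3,interpolation=cv2.INTER_CUBIC);cv2.imwrite("pics/w7c.png",cv2.convertScaleAbs(c,alpha=1.5))
p0=cv2.imread("pics/top0.png");print("bowl diff",np.abs(p0[180:260,200:290].astype(int)-p[180:260,200:290]).max())
E
```

```text
[ 419.37073754 -222.41910987  252.00108894] [ 0.34883922  0.95141517 -0.2569976 ] 85.60625632081832 12.2833
bowl diff 4
```

View pics/t7c.png

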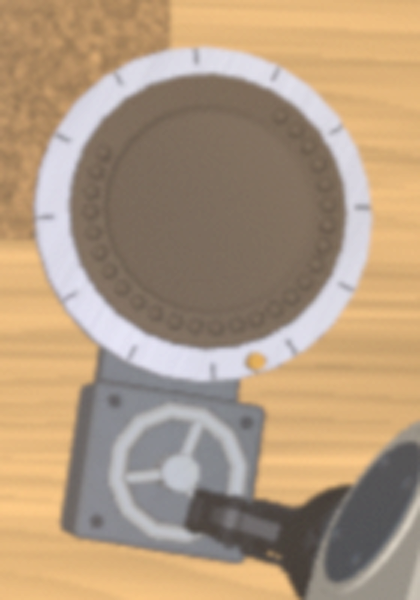

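View pics/w7c.png

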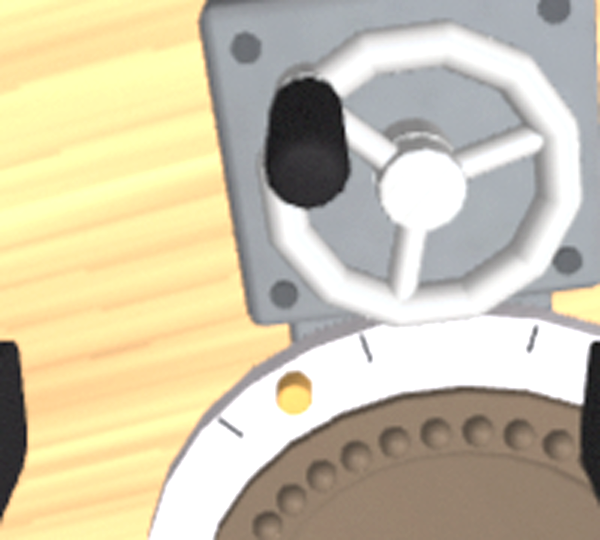

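```bash
python3 - <<'E'
from h import *
s0=np.array([566.4,-141.8]);s1=ray("top",360+256/3-.33,90+361/3-.33,78)[:2];print(s1,np.linalg.norm(s1-s0))
a=np.radians(-7.7);d=s1-np.array([456.5,-194]);print("y in table frame",-np.sin(a)*d[0]+np.cos(a)*d[1])
f=lambda u,v,z:ray("wrist",220+u/3-.33,160+v/3-.33,z).round(1)
print("handle",f(306,168,173),f(306,130,143),"was 419.3,-221.6")
hand_in();print(observe()['time'])
E
```

```text
[ 541.32604602 -259.29862675] 120.14420691717072
y in table frame -53.34432374121437
handle [ 418.4 -221.1  173. ] [ 418.7 -221.1  143. ] was 419.3,-221.6
the job is handed in; nothing more can be done
the job is handed in; nothing more can be done
```

I turned the platter table's handwheel two full turns clockwise, let go, lifted the gripper clear and handed the job in at about 12.4 s. No verdict is reported at hand-in.

The last checks before handing in all agreed with the limits:
- **Stud:** it moved 120.1 mm (113.5 to 126.5 allowed), ending at y of about -53 mm in the gear table's frame.
- **Handle:** it finished within about 1 mm of where it began.
- **Bowl table:** the area around its handwheel looks the same in the top camera as at the start.
- **Robot:** the gripper is open with its fingertips about 80 mm above the handle, touching nothing. The wrist force readings stayed around 10 N or less.

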